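# Shut the tagged outlet of the rinse-water manifold

## Task

Shut off the tagged outlet of the rinse-water manifold: slide the manifold's cover all the way back to uncover its three valve levers, push the lever that carries the round tag a quarter turn clockwise until it is fully shut, and then slide the cover fully closed again. Leave the two plain levers open and the things on the worktop where they are.

Things in the scene. Friction and masses are not known exactly. Their poses are not given: they have to be found in the camera images.
- manifold: White box fixed to the worktop, 255 mm wide (its y), 180 deep (its x, from -87 to 92), 79 high. Origin on the worktop; x points to its back, away from the robot (yaw up to 0.25 rad), y to its left, z up; offsets below are in this frame, mm. Front half: valve bay. Rear half (x 0 to 92): closed housing, top z 69, over which the cover slides. Hose tails and a gauge stand out in front, to x -116.
- bay (a point): Middle of the mouth of the valve bay, which is open at the top once the cover is back: inside x -83 to 0, y -122 to 122, front wall's top at z 69. Side rails outside it (y +-117 to 127, whole depth of the box) have their tops at z 79. Brass valve bodies lie in it up to z 45.
- cover (a joint): How far the flat grey cover has slid back, m: 0 = closed over the whole bay, 0.082 = fully back at its stop, bay uncovered. It runs along the manifold's +x in two rails, cannot be lifted off, needs about 2 N, stays where it is left and starts closed or up to 12 mm ajar. Plate top z 74; closed, it spans x -87 to 4.
- cover_ridge (a point): Centre of the top of the cover's finger ridge, an upright black bar across the cover, 120 mm long (y), 10 thick (x), top at z 90, 16 mm above the cover plate. At x -45, y 0 when the cover is closed. Push its front side to open, its rear side to close.
- tagged_lever (a joint): Angle of the tagged valve lever, rad: 0 = open (points to the front, the manifold's -x), 1.571 = shut at its stop (points to the manifold's +y, its left; clockwise seen from above). Starts at 0 to 0.12, needs about 0.09 N m, stays where it is left. Which of the three places in the row it has varies.
- tagged_lever_end (a point): Centre of the upper face of the round tag (disc 26 mm across, z 59.5 to 64.5) fixed on the tagged lever, 35 mm from its turning axis. Levers and tag are of the same steel; each lever is a straight bar 10 mm wide that reaches 48 mm from its axis, z 54 to 61. Beside the levers the bay is free above z 46.
- valve_tagged_stem (a point): Point on the upright turning axis of the tagged lever, at the lever's mid height (z 57.5). The three axes stand 70 mm apart, at x -18 and y -71.5, -1.5 and 68.5.
- plain_lever_a (a joint): Angle of one plain lever (same bar, no tag), same meaning; starts at 0 to 0.12 and must stay open.
- plain_lever_a_end (a point): Point on the upper face of that plain lever, 35 mm from its turning axis, 61 mm above the worktop.
- plain_lever_b (a joint): Angle of the other plain lever, same meaning; starts at 0 to 0.12 and must stay open.
- plain_lever_b_end (a point): Point on the upper face of that other plain lever, 35 mm from its turning axis, 61 mm above the worktop.
- specimen_cup: specimen cup with a screw lid, 64 mm across, 66 mm high, standing a few centimetres from the manifold's left end; origin at the centre of its underside. Bystander.
- dropper_vial: small dropper vial, 28 mm across, 62 mm high, standing a few centimetres from the manifold's right end; origin at the centre of its underside. Bystander.
- pipette: adjustable pipette, 287 x 57 x 27 mm, lying on the worktop to the right of the manifold; origin under its middle. Bystander.
- tips: box of pipette tips, 78 x 116 x 68 mm, to the right behind the pipette; origin at the centre of its underside. Bystander.

How it is judged:
By the outcome, as a careful person would: the job done as asked, in the order asked, and still so for the second after the job is handed in, with the robot touching nothing.
It also fails if it takes over 54 s, if anything falls off the work surface, if the arm or the gripper's body presses on something with over 40 N, if the wrist force passes 120 N, or if a joint passes its speed limit or range.

## Robot

A 6-joint arm with a two-finger parallel gripper is mounted at the origin on a cart in front of the work surface, level with it; the furniture and walls round the work are solid. World frame = base frame: x ahead of the robot, y to its left, z up, the work surface at z = 0. Lengths are in m, angles in rad, forces in N, time in s.
With the tool pointing down it reaches from about 0.375 to 0.825 m from the base axis. Payload 5.5 kg.
Tool frame: the origin (TCP) lies midway between the tips of the shut fingers; the grasp point (between the pads) lies ctrl.tcp_to_grasp behind it (ctrl.tcp_to_grasp is the distance from the TCP to the grasp point, in m); z points along the fingers, y is the line along which they close (so a half turn about z gives the same grasp; the last joint's range is limited). The gripper opens to 85 mm and grips with 20 to 120 N. Pads are 22 mm wide; open, the fingers measure 114 mm over their backs; the gripper's body (76 mm by 85 mm) begins 54 mm behind the grasp point. The pads swing forward as they close: fully open they stand 13 mm farther back than shut.
Start: joints at [-1.149, 0.314, -0.047, 1.21, 0, 1.571], TCP at [0.246, -0.547, 0.231] pointing down, gripper open.
Joint ranges: [-2.67, 2.67], [-0.69, 1.73], [-1.03, 1.25], [-2.08, 2.16], [-1.42, 1.45], [-3.14, 3.14]. Speed limits (rad/s): [2.39, 2.39, 3.01, 3.14, 3.14, 3.14].

## Interface

Orientations are given as a rotation vector (axis times angle).
In Python, from plant import ctrl gives the robot as it stands. The module is installed in compiled form; this text tells all that it offers.
- The arm moves only by the tool step_arm, never from a script. Its argument "targets" is a list of rows, each a list of 4 numbers: the shift along the tool's x, y, z in mm, then the turn about the tool's z in degrees. In form: [[tx, ty, tz, twist], ...]. A call has 1 to 10 rows; each row is the pose to reach, as a shift and turn from the pose commanded when the call began, along the tool's axes at that moment; what a row does not reach only later rows make up. A row lasts 1/8 s, in which the tool goes at most 62.5 mm and 10.7 degrees, less where a joint would pass 70% of its speed; a pose out of reach is approached as far as the arm can. A call with a gripper value outside its range is refused whole. "claw" is the opening, from 0 (shut) to 1 (fully open), set as the call begins (left out, the last holds). The fingers move at their own pace and stop on an object; "newtons" is the grip in N (left out, the last holds). Time passes only in rows, so rows that repeat a pose let the fingers close. It gives the time, the measured TCP pose, the force, the opening and the grip force at its end, in the units of the state.
- ctrl.sense(): the state, without advancing time (a new reading comes with each control period).
- ctrl.capture(name): name is "scene" or "side" or "wrist"; returns a dict with "pixels" (480x640x3 uint8, red, green, blue), "mtx" (3x3 intrinsics, pixels), "origin" and "orientation" of the camera in the world. Camera axes: x right, y up, looking along -z (the intrinsics and any distortion apply to the point x, -y, -z); pixel columns grow to the right and rows downward; lengths in m; the calibration is good to about 2 mm. A picture is of the moment at which its call begins. There is no depth.
- ctrl.sign_off(): hands the job in; it is judged then, once.
The state is a dict: "time_s": time; "joint_pos": joint angles; "joint_velocities": joint speeds; "effort": joint torques, N m; "ee_pos": TCP position; "tool_rot": TCP orientation; "ft_force": force on the tool from outside, world axes, zero at the start; "torque": the same for the moment, N m; "grip_width": finger opening in m; "finger_force": force on a finger pad.
Only numpy, scipy, OpenCV 4.12 (cv2) and the standard library are available. Lean on these libraries where they do the work, as an engineer would, in place of code of your own. Each camera call takes 0.05 s, during which the arm holds its last target. There are 200 camera calls.

## Working session

There is one attempt and no reset: what is moved stays moved. The work goes in short steps, Python scripts to look and compute and a tool call to move; the robot and the scene stay as the last step left them, time stands still between calls to the robot, and variables do not carry over. Pictures are saved under pics/ and viewed, at most 10 in all, crops included, and the job is handed in when it is done.

Besides the shell and the picture viewer there is one more tool, called after "Emit:" as name([rows], argument=value, ...), one row to a line, values as JSON. step_arm: Moves the arm, as the interface text tells. Its arguments: {"type":"object","properties":{"targets":{"type":"array","items":{"type":"array","items":{"type":"number"}}},"claw":{"type":"number"},"newtons":{"type":"number"}},"required":["targets"]}

```bash
mkdir -p pics; cat > h.py <<'E'
import numpy as np, cv2
from scipy.spatial.transform import Rotation as R
from plant import ctrl
def cap(n,f=None):
    c=ctrl.capture(n)
    if f: cv2.imwrite('pics/'+f,c['pixels'][:,:,::-1])
    return c
def rotm(c):
    o=np.array(c['orientation'],float)
    return o if o.shape==(3,3) else R.from_rotvec(o).as_matrix() if o.size==3 else R.from_quat(o).as_matrix()
def ray(c,u,v):
    K=np.array(c['mtx']);d=np.linalg.inv(K)@[u,v,1]
    return np.array(c['origin']),rotm(c)@(d*[1,-1,-1])
def onz(c,u,v,z):
    o,d=ray(c,u,v);return o+d*(z-o[2])/d[2]
def proj(c,p):
    q=rotm(c).T@(np.array(p)-c['origin'])*[1,-1,-1];q=np.array(c['mtx'])@q;return q[:2]/q[2]
E
python3 - <<'E'
from h import *
for n in('scene','side'):
    c=cap(n,n+'0.png');print({k:c[k] for k in c if k!='pixels'})
s=ctrl.sense();print(s,ctrl.tcp_to_grasp)
E
```

```text
{'mtx': array([[555.65250434,   0.        , 316.76445952],
       [  0.        , 555.65250434, 243.89890579],
       [  0.        ,   0.        ,   1.        ]]), 'origin': array([-0.50818181, -0.63812356,  0.70113105]), 'orientation': array([ 0.99740509, -0.58522247, -0.95176715])}
{'mtx': array([[572.53629152,   0.        , 324.88398598],
       [  0.        , 572.53629152, 237.2488167 ],
       [  0.        ,   0.        ,   1.        ]]), 'origin': array([ 0.08460684, -1.46562562,  0.65664375]), 'orientation': array([ 1.18082982, -0.18523808, -0.30375899])}
{'time_s': 0.1, 'joint_pos': array([-1.14899874e+00,  3.14160969e-01, -4.79693057e-02,  1.21019740e+00,
       -9.42224415e-07,  1.57078933e+00]), 'joint_velocities': array([-0.00078658, -0.0002963 ,  0.00010274, -0.0025233 ,  0.0015291 ,
        0.00034351]), 'effort': array([-8.18414865e-04, -5.40769029e+01,  3.40540230e+01,  1.12542216e-02,
        4.95594247e-05,  5.98170431e-06]), 'ee_pos': array([ 0.24542971, -0.54694327,  0.23052167]), 'tool_rot': array([-3.07051849e+00, -6.57354745e-01,  5.04750185e-04]), 'ft_force': array([-0.10157003, -0.28144341,  0.11381979]), 'torque': array([ 0.05825913, -0.03144914, -0.04958771]), 'finger_force': 0.0, 'grip_width': 0.0855894386950193} 0.0187
```

View pics/scene0.png

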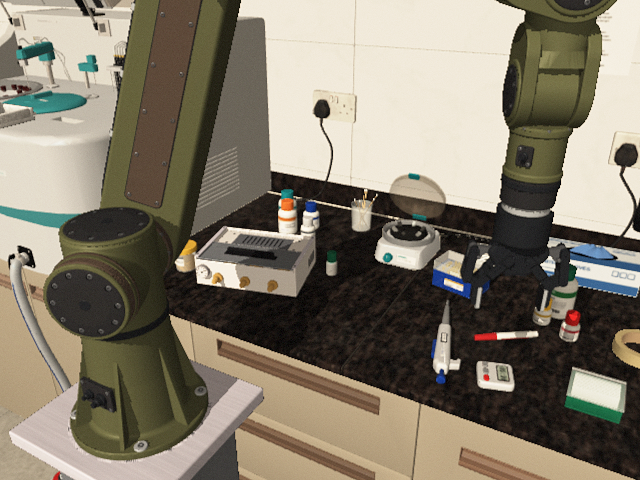

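View pics/side0.png

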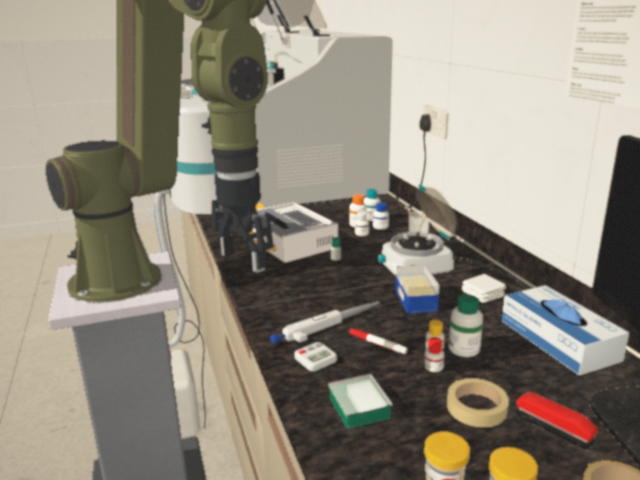

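The scene view shows the manifold at px (197–316, 228–300), with its dark ridge near (250,250). The cup is at (186,255) and the vial at (331,263). The side view shows the manifold around (300,230), partly behind the gripper. I'll enlarge the manifold.

```bash
python3 - <<'E'
from h import *
i=cv2.imread('pics/scene0.png')[215:310,170:350];cv2.imwrite('pics/z0.png',cv2.resize(i,None,fx=4.4,fy=4.4,interpolation=cv2.INTER_CUBIC))
c=cap('scene')
for p,z in[((198,258),.079),((303,277),.079),((316,234),.079),((331,274),0),((186,270),0),((250,250),.09)]:print(p,onz(c,*p,z).round(3))
E
```

```text
(198, 258) [0.378 0.178 0.079]
(303, 277) [ 0.42  -0.088  0.079]
(316, 234) [ 0.629 -0.005  0.079]
(331, 274) [ 0.585 -0.073  0.   ]
(186, 270) [0.424 0.265 0.   ]
(250, 250) [0.454 0.08  0.09 ]
```

View pics/z0.png

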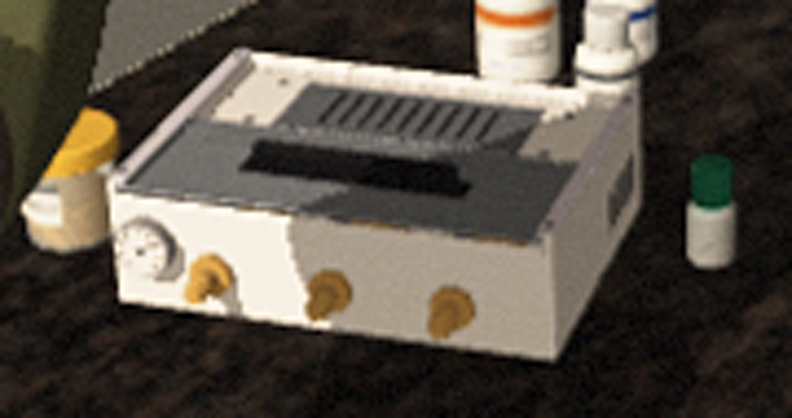

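The enlarged crop shows the manifold clearly: rail front corners at about (196,256) and (295,270), ridge across (225–276, 248–258). The cover is essentially closed. Its origin is about (0.485, 0.06) with yaw near 0.16. I'll move above it with the fingers shut.

Emit:
step_arm([
  [43,-45,-10,-8],
  [86,-90,-20,-16],
  [129,-135,-30,-24],
  [172,-180,-40,-32],
  [215,-225,-50,-40],
  [258,-270,-60,-48],
  [301,-315,-70,-56],
  [344,-360,-70,-64],
  [387,-405,-70,-70],
  [430,-450,-70,-75],
], claw=0)

```text
time_s: 1.4
ee_pos: [0.453, 0.0385, 0.3014]
tool_rot: [2.033, 2.395, 0.0]
ft_force: [0.5, -1.5, -0.5]
grip_width: -0.0001
finger_force: 0.0
```

```bash
python3 - <<'E'
from h import *
c=cap('wrist','w1.png');print(c['origin'],rotm(c))
s=ctrl.sense();print(s['time_s'],s['ee_pos'],R.from_rotvec(s['tool_rot']).as_matrix(),s['joint_pos'],s['ft_force'])
E
```

```text
[0.43931049 0.1197127  0.44386912] [[ 9.86588209e-01 -1.54425684e-01 -5.28811293e-02]
 [ 1.63228309e-01  9.34315998e-01  3.16875583e-01]
 [ 4.73956521e-04 -3.21257412e-01  9.46991790e-01]]
1.45 [0.45497729 0.04518757 0.30100793] [[-0.17110412  0.98525197  0.0013903 ]
 [ 0.98523888  0.17109396  0.00558696]
 [ 0.00526669  0.00232573 -0.99998343]] [ 0.09506396  0.02092228 -0.23937834  1.30858134  0.00542979  1.493919  ] [1.65241078 4.53679229 0.03961682]
```

View pics/w1.png

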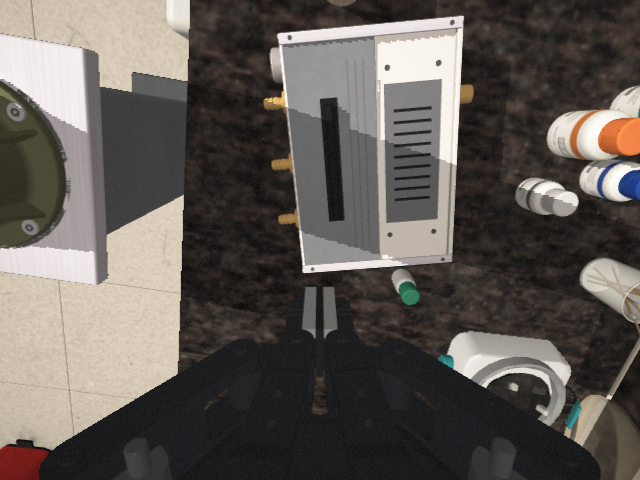

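The wrist view shows the whole manifold. The rail-top corners are at (279,36), (463,19), (304,271) and (451,261), and the ridge runs from (328,98) to (336,220). The specimen cup is hidden beyond the top of the frame.

```bash
python3 - <<'E'
from h import *
c=cap('wrist');im=c['pixels'].astype(int)
P={k:onz(c,*p,.079)[:2] for k,p in dict(FL=(279,36),BL=(463,19),FR=(304,271),BR=(451,261)).items()}
for k in P:print(k,P[k].round(4))
M={'FL':(-.087,.127),'BL':(.092,.127),'FR':(-.087,-.127),'BR':(.092,-.127)}
A=np.array([M[k] for k in P]);B=np.array([P[k] for k in P])
a=A-A.mean(0);b=B-B.mean(0);yaw=np.arctan2((a[:,0]*b[:,1]-a[:,1]*b[:,0]).sum(),(a*b).sum())
Rm=np.array([[np.cos(yaw),-np.sin(yaw)],[np.sin(yaw),np.cos(yaw)]]);t=B.mean(0)-Rm@A.mean(0)
print('yaw',yaw,'t',t,'res',(B-(A@Rm.T+t)).round(4))
m=((im.max(2)<45)).astype(np.uint8);m[:, :310]=0;m[:90]=0;m[228:]=0;m[:,352:]=0
x=np.argwhere(m)[:,::-1];cc=max(cv2.findContours(m,0,2)[0],key=cv2.contourArea);r=cv2.minAreaRect(cc);print(r)
for q in cv2.boxPoints(r):print('ridge corner mfr',(Rm.T@(onz(c,*q,.09)[:2]-t)).round(4))
s=ctrl.sense();print(s['ee_pos'],'tcp mfr',Rm.T@(s['ee_pos'][:2]-t),s['tool_rot'])
E
```

```text
FL [0.3888 0.2004]
BL [0.5597 0.2447]
FR [ 0.4517 -0.0405]
BR [0.6223 0.0023]
yaw 0.2525628960992584 t [0.50319223 0.10110143] res [[ 0.0016 -0.002 ]
 [-0.0008 -0.0023]
 [ 0.001   0.0031]
 [-0.0017  0.0012]]
((328.9239196777344, 166.4186248779297), (120.8599853515625, 15.888368606567383), 86.72950744628906)
ridge corner mfr [-0.054   0.0578]
ridge corner mfr [-0.0382  0.0574]
ridge corner mfr [-0.0389 -0.0683]
ridge corner mfr [-0.0566 -0.068 ]
[0.45385775 0.04156744 0.30085698] tcp mfr [-0.06264608 -0.04531728] [-2.0251975  -2.40017827 -0.00253208]
```

```bash
python3 - <<'E'
from h import *
c=cap('scene');w=cap('wrist');s=ctrl.sense();print('tcp in wrist',proj(w,s['ee_pos']),'tcp in scene',proj(c,s['ee_pos']))
for k,p in dict(FL=(115,185),BL=(243,48),FR=(550,240),BR=(638,97)).items():
    print(k,onz(c,170+p[0]/4.4,215+p[1]/4.4,.079).round(4))
for k,p in dict(FL=[.3888,.2004,.079],BL=[.5597,.2447,.079],FR=[.4517,-.0405,.079],BR=[.6223,.0023,.079]).items():
    u=proj(c,p);print(k,u,(u-[170,215])*4.4)
cv2.imwrite('pics/s1.png',c['pixels'][:,:,::-1])
E
```

```text
tcp in wrist [318.12951017 305.37783836] tcp in scene [259.99378301 169.36827611]
FL [0.3794 0.1846 0.079 ]
BL [0.556  0.2327 0.079 ]
FR [ 0.4404 -0.0544  0.079 ]
BR [ 0.6115 -0.0116  0.079 ]
FL [193.59636222 253.98024051] [103.82399379 171.51305823]
BL [222.50496362 224.51174813] [231.02183995  41.85169178]
FR [292.35071842 266.05494801] [538.34316103 224.64177124]
BR [312.34200726 234.33726437] [626.30483197  85.08396323]
```

Emit:
step_arm([
  [0,0,0,0],
  [0,0,0,0],
  [0,0,0,0],
  [0,0,0,0],
])

```text
time_s: 2.1
ee_pos: [0.4527, 0.0358, 0.3014]
tool_rot: [2.038, 2.39, 0.0]
ft_force: [0.0, -0.6, 0.0]
grip_width: 0.0
finger_force: 0.0
```

```bash
python3 - <<'E'
from h import *
c=cap('wrist','w2.png');s=ctrl.sense();print(c['mtx'],c['origin'],s['ee_pos'],s['joint_velocities'].round(3),proj(c,s['ee_pos']))
d=cap('wrist');print(d['origin'],abs(d['pixels'].astype(int)-c['pixels']).mean())
i=cv2.imread('pics/w2.png')[0:300,240:500];cv2.imwrite('pics/w2z.png',cv2.resize(i,None,fx=2,fy=2,interpolation=cv2.INTER_CUBIC))
E
```

```text
[[331.13028575   0.         319.23291739]
 [  0.         331.13028575 236.38742288]
 [  0.           0.           1.        ]] [0.43942002 0.11705383 0.44389651] [0.45272926 0.03593382 0.3013775 ] [0.007 0.002 0.002 0.    0.    0.001] [319.74027757 302.27750202]
[0.43941584 0.11720599 0.44387736] 2.920171440972222
```

View pics/w2z.png

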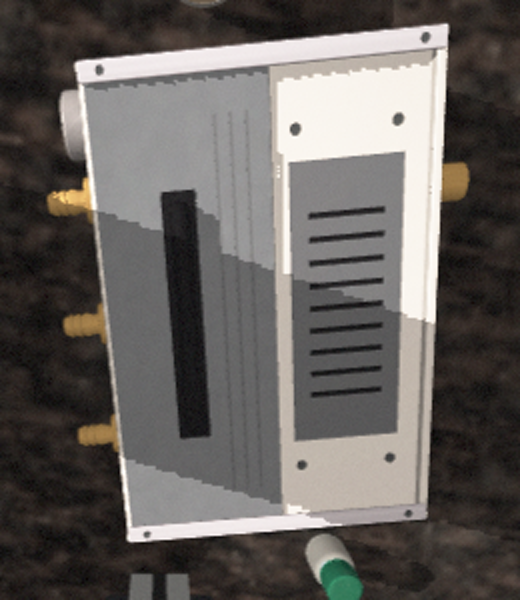

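The still view shows the four rail-top corners at crop/2 positions (278,31.5), (463.5,12.5), (304.5,271) and (453.5,259.5). The ridge runs from (325,95) to (337,218). Next I'll fit the pose and cross-check it against the scene camera.

```bash
cat >> h.py <<'E'
def fit(P):
    M={'FL':(-.087,.1275),'BL':(.092,.1275),'FR':(-.087,-.1275),'BR':(.092,-.1275)}
    A=np.array([M[k] for k in P]);B=np.array([P[k][:2] for k in P])
    a=A-A.mean(0);b=B-B.mean(0);yaw=np.arctan2((a[:,0]*b[:,1]-a[:,1]*b[:,0]).sum(),(a*b).sum())
    Rm=np.array([[np.cos(yaw),-np.sin(yaw)],[np.sin(yaw),np.cos(yaw)]]);t=B.mean(0)-Rm@A.mean(0)
    return yaw,Rm,t,(B-(A@Rm.T+t))
E
python3 - <<'E'
from h import *
w=cap('wrist');c=cap('scene')
pw=dict(FL=(278,31.5),BL=(463.5,12.5),FR=(304.5,271),BR=(453.5,259.5))
ps={k:(170+p[0]/4.4,215+p[1]/4.4) for k,p in dict(FL=(115,185),BL=(243,48),FR=(550,240),BR=(638,97)).items()}
for cam,p in((w,pw),(c,ps)):
    y,Rm,t,r=fit({k:onz(cam,*p[k],.079) for k in p});print(y,t,r.round(4).tolist())
# triangulate
def tri(k):
    A=[];b=[]
    for cam,p in((w,pw[k]),(c,ps[k])):
        o,d=ray(cam,*p);d/=np.linalg.norm(d);Q=np.eye(3)-np.outer(d,d);A.append(Q);b.append(Q@o)
    return np.linalg.lstsq(np.vstack(A),np.hstack(b),rcond=None)[0]
for k in pw:print(k,tri(k).round(4))
y,Rm,t,r=fit({k:onz(w,*pw[k],.079) for k in pw})
for q in((321,96),(337,95.5),(330,218.5),(345,218)):print((Rm.T@(onz(w,*q,.09)[:2]-t)).round(4))
print(Rm.T@(ctrl.sense()['ee_pos'][:2]-t))
E
```

```text
0.2485385055527987 [0.50143699 0.09270109] [[0.0011, -0.0005], [-0.001, -0.001], [0.0001, 0.0012], [-0.0003, 0.0003]]
0.24314765942053268 [0.49441097 0.08724661] [[0.0001, -0.0054], [0.003, -0.0004], [-0.0002, 0.003], [-0.0029, 0.0028]]
FL [0.3871 0.1941 0.0734]
BL [0.56   0.2377 0.0763]
FR [ 0.4477 -0.0515  0.0753]
BR [ 0.6219 -0.0077  0.075 ]
[-0.05    0.0652]
[-0.0342  0.0643]
[-0.0509 -0.0605]
[-0.0343 -0.0614]
[-0.06107747 -0.04272109]
```

Emit:
step_arm([
  [45,-15,50,-5],
  [45,-15,100,-5],
  [45,-15,150,-5],
  [45,-15,150,-5],
  [45,-15,150,-5],
  [45,-15,150,-5],
])

```text
time_s: 3.05
ee_pos: [0.4328, 0.0787, 0.1536]
tool_rot: [1.929, 2.476, 0.005]
ft_force: [1.3, -1.1, -0.9]
grip_width: -0.0003
finger_force: 0.0
```

```bash
cat >> h.py <<'E'
YAW=.2485;T=np.array([.5014,.0927]);RM=np.array([[np.cos(YAW),-np.sin(YAW)],[np.sin(YAW),np.cos(YAW)]])
def st():
    s=ctrl.sense();m=R.from_rotvec(s['tool_rot']).as_matrix()
    print('t',round(s['time_s'],2),'m',(1e3*RM.T@(s['ee_pos'][:2]-T)).round(1),'z',(1e3*s['ee_pos'][2]).round(1),'tooly az-yaw deg',np.degrees(np.arctan2(m[1,1],m[0,1])-YAW).round(2),'F(m)',(RM.T@s['ft_force'][:2]).round(1),s['ft_force'][2].round(1),'v',abs(s['joint_velocities']).max().round(3),'j',s['joint_pos'].round(2))
E
python3 -c "from h import *;st()"
```

```text
t 3.05 m [-70.    3.3] z 153.6 tooly az-yaw deg -0.09 F(m) [ 1.  -1.3] -0.9 v 0.007 j [ 0.18  0.06 -0.54  0.97 -0.    1.5 ]
```

Emit:
step_arm([
  [-3,-12,35,0],
  [-3,-12,65,0],
  [-3,-12,72,0],
  [-3,-12,72,0],
  [-3,-12,72,0],
])

```text
time_s: 3.68
ee_pos: [0.4213, 0.0729, 0.0807]
tool_rot: [1.93, 2.477, 0.003]
ft_force: [0.0, 0.1, 0.1]
grip_width: -0.0002
finger_force: 0.0
```

```bash
python3 -c "from h import *;st()"
```

```text
t 3.67 m [-82.5   0.5] z 80.7 tooly az-yaw deg -0.07 F(m) [0.  0.1] 0.1 v 0.005 j [ 0.17  0.12 -0.67  0.79  0.    1.49]
```

Now push the ridge back: from mx −82 to about +15.

Emit:
step_arm([
  [0,12,0,0],
  [0,24,0,0],
  [0,36,0,0],
  [0,48,0,0],
  [0,60,0,0],
  [0,72,0,0],
  [0,84,0,0],
  [0,96,0,0],
  [0,98,0,0],
  [0,98,0,0],
])

```text
time_s: 4.92
ee_pos: [0.515, 0.0967, 0.079]
tool_rot: [-1.93, -2.478, -0.0]
ft_force: [-0.4, 0.6, 0.1]
grip_width: -0.0001
finger_force: 0.0
```

```bash
python3 -c "from h import *;st()"
```

```text
t 4.92 m [14.2  0.5] z 79.0 tooly az-yaw deg -0.07 F(m) [-0.2  0.7] 0.1 v 0.011 j [ 0.19  0.29 -0.45  0.83  0.    1.51]
```

Emit:
step_arm([
  [0,4,-1,0],
  [0,7,-1,0],
  [0,10,-2,0],
  [0,12,-2,0],
  [0,12,-2,0],
])

```text
time_s: 5.55
ee_pos: [0.5207, 0.0982, 0.0798]
tool_rot: [-1.927, -2.473, 0.013]
ft_force: [-15.0, -4.2, 7.0]
grip_width: 0.0001
finger_force: 8.3
```

```bash
python3 -c "from h import *;st()"
```

```text
t 5.55 m [20.   0.6] z 79.8 tooly az-yaw deg -0.08 F(m) [-15.6  -0.4] 7.0 v 0.003 j [ 0.19  0.3  -0.43  0.85 -0.    1.51]
```

Force rose to 15 N, so the cover is at its stop. I'll back off, rise and look.

Emit:
step_arm([
  [0,-14,0,0],
  [0,-20,-30,0],
  [-20,-40,-80,0],
  [-50,-60,-130,0],
  [-60,-60,-160,0],
  [-60,-60,-160,0],
  [-60,-60,-160,0],
  [-60,-60,-160,0],
  [-60,-60,-160,0],
])

```text
time_s: 6.68
ee_pos: [0.4824, 0.027, 0.2403]
tool_rot: [-1.929, -2.478, 0.002]
ft_force: [-0.3, -0.3, -0.5]
grip_width: -0.0
finger_force: 0.0
```

```bash
python3 - <<'E'
from h import *
st();c=cap('wrist','w3.png')
i=cv2.imread('pics/w3.png')[0:400,150:550];cv2.imwrite('pics/w3z.png',cv2.resize(i,None,fx=1.5,fy=1.5,interpolation=cv2.INTER_CUBIC))
Z=.0615
for n,(x,y) in dict(l=(-.018,.0685),m=(-.018,-.0015),r=(-.018,-.0715)).items():
    for d in(0,.035):
        p=T+RM@[x-d,y];print(n,d,proj(c,[*p,Z]).round(1))
E
```

```text
t 6.67 m [-34.5 -59.1] z 240.3 tooly az-yaw deg -0.04 F(m) [-0.3 -0.3] -0.5 v 0.007 j [ 0.06  0.09 -0.3   1.18  0.    1.38]
l 0 [338.7  69.8]
l 0.035 [298.8  69.8]
m 0 [337.3 152. ]
m 0.035 [300.2 152. ]
r 0 [336.1 223.3]
r 0.035 [301.5 223.3]
```

View pics/w3z.png

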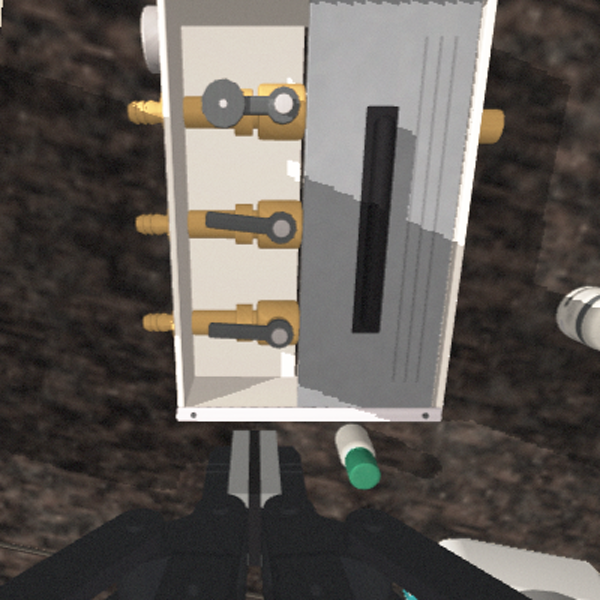

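The tagged lever is the left one: tag at px (299,69), stem at (339,68). Both match the predicted positions to within 2 px. The cover is fully back, with its front edge at x ≈ −5. Next I'll move above the gap to the right of the tag.

Emit:
step_arm([
  [45,-9,30,0],
  [92,-18,70,0],
  [92,-18,120,0],
  [92,-18,140,0],
  [92,-18,140,0],
  [92,-18,140,0],
])

```text
time_s: 7.48
ee_pos: [0.4438, 0.1116, 0.1021]
tool_rot: [1.93, 2.478, 0.001]
ft_force: [0.5, -0.1, 0.9]
grip_width: 0.0
finger_force: 0.0
```

```bash
python3 -c "from h import *;st()"
```

```text
t 7.47 m [-51.2  32.5] z 102.1 tooly az-yaw deg -0.07 F(m) [ 0.5 -0.2] 0.9 v 0.013 j [ 0.25  0.15 -0.57  0.85 -0.    1.57]
```

Emit:
step_arm([
  [0,-2,25,0],
  [0,-2,45,0],
  [0,-2,51,0],
  [0,-2,51,0],
  [0,-2,51,0],
])

```text
time_s: 8.1
ee_pos: [0.4421, 0.1112, 0.0513]
tool_rot: [1.93, 2.477, 0.002]
ft_force: [0.1, 0.9, -0.2]
grip_width: 0.0
finger_force: 0.0
```

```bash
python3 -c "from h import *;st()"
```

```text
t 8.1 m [-52.9  32.5] z 51.3 tooly az-yaw deg -0.08 F(m) [0.3 0.9] -0.2 v 0.003 j [ 0.25  0.2  -0.64  0.72 -0.    1.57]
```

Emit:
step_arm([
  [6,0,0,0],
  [12,0,0,0],
  [18,-4,0,0],
  [24,-7,0,0],
  [32,-9,0,0],
  [41,-9,0,0],
  [50,-7,0,0],
  [57,-3,0,0],
  [62,3,0,0],
  [62,3,0,0],
])

```text
time_s: 9.35
ee_pos: [0.4289, 0.1728, 0.0501]
tool_rot: [-1.929, -2.478, -0.001]
ft_force: [-1.3, -0.1, 0.3]
grip_width: -0.0002
finger_force: 0.2
```

```bash
python3 -c "from h import *;st()"
```

```text
t 9.35 m [-50.5  95.5] z 50.1 tooly az-yaw deg -0.02 F(m) [-1.3  0.3] 0.3 v 0.01 j [ 0.38  0.22 -0.63  0.73  0.    1.7 ]
```

Now the final push in +x, until the force rises.

Emit:
step_arm([
  [2,3,0,0],
  [3,6,0,0],
  [3,9,0,0],
  [3,12,0,0],
  [3,12,0,0],
])

```text
time_s: 9.98
ee_pos: [0.4353, 0.1768, 0.0492]
tool_rot: [-1.926, -2.474, 0.009]
ft_force: [-13.7, -1.5, 5.6]
grip_width: -0.0002
finger_force: 6.5
```

```bash
python3 -c "from h import *;st()"
```

```text
t 9.97 m [-43.4  97.8] z 49.2 tooly az-yaw deg -0.04 F(m) [-13.7   1.9] 5.6 v 0.006 j [ 0.38  0.24 -0.6   0.74  0.    1.71]
```

Emit:
step_arm([
  [0,-14,0,0],
  [0,-14,-40,0],
  [-20,-10,-90,0],
  [-65,0,-130,0],
  [-110,8,-170,0],
  [-157,8,-190,0],
  [-157,8,-190,0],
  [-157,8,-190,0],
  [-157,8,-190,0],
])

```text
time_s: 11.1
ee_pos: [0.4853, 0.0283, 0.2396]
tool_rot: [-1.928, -2.479, 0.001]
ft_force: [-0.3, 0.5, -0.7]
grip_width: 0.0004
finger_force: 0.0
```

```bash
python3 - <<'E'
from h import *
st();c=cap('wrist','w4.png')
i=cv2.imread('pics/w4.png')[0:300,200:500];cv2.imwrite('pics/w4z.png',cv2.resize(i,None,fx=2,fy=2,interpolation=cv2.INTER_CUBIC))
for p in((-.018,.0685),(-.018,.1035)):print(proj(c,[*(T+RM@p),.0615]))
E
```

```text
t 11.1 m [-31.5 -58.5] z 239.6 tooly az-yaw deg 0.01 F(m) [-0.2  0.6] -0.7 v 0.006 j [ 0.06  0.1  -0.3   1.18  0.    1.38]
[335.24416049  70.39975952]
[335.92656576  24.23213043]
```

View pics/w4z.png

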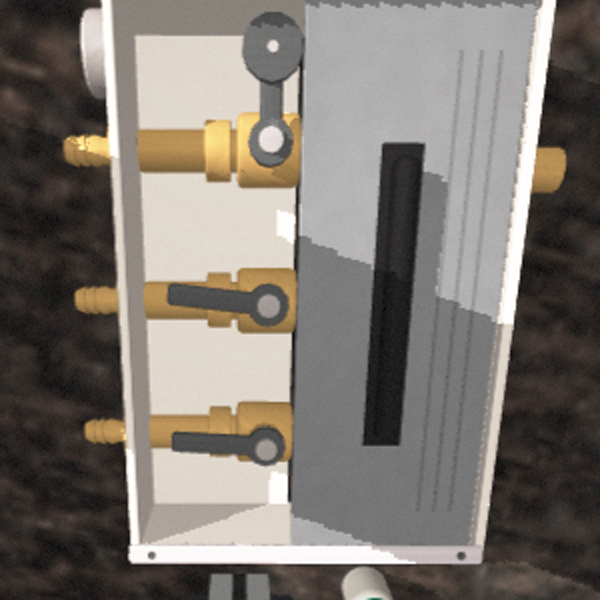

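The tag is now at px (336.5,23) against a predicted (336,24), so the lever is fully shut. The two plain levers haven't moved. Next I'll go behind the ridge.

Emit:
step_arm([
  [30,48,20,0],
  [58,98,40,0],
  [58,98,90,0],
  [58,98,100,0],
  [58,98,100,0],
  [58,98,100,0],
])

```text
time_s: 11.9
ee_pos: [0.5676, 0.1076, 0.1423]
tool_rot: [1.93, 2.477, 0.003]
ft_force: [-0.9, 0.2, 0.1]
grip_width: -0.0001
finger_force: 0.0
```

```bash
python3 -c "from h import *;st()"
```

```text
t 11.9 m [67.9 -1.8] z 142.3 tooly az-yaw deg -0.09 F(m) [-0.8  0.4] 0.1 v 0.007 j [ 0.19  0.32 -0.25  1.   -0.    1.51]
```

Emit:
step_arm([
  [0,0,30,0],
  [0,0,55,0],
  [0,0,61,0],
  [0,0,61,0],
  [0,0,61,0],
])

```text
time_s: 12.52
ee_pos: [0.5679, 0.1078, 0.0809]
tool_rot: [1.93, 2.477, 0.003]
ft_force: [-0.3, -0.2, -0.4]
grip_width: -0.0001
finger_force: 0.0
```

```bash
python3 -c "from h import *;st()"
```

```text
t 12.53 m [68.2 -1.8] z 80.9 tooly az-yaw deg -0.08 F(m) [-0.4 -0.1] -0.4 v 0.005 j [ 0.19  0.37 -0.32  0.87 -0.    1.51]
```

Emit:
step_arm([
  [0,-12,0,0],
  [0,-24,0,0],
  [0,-36,0,0],
  [0,-48,0,0],
  [0,-60,0,0],
  [0,-72,0,0],
  [0,-84,0,0],
  [0,-92,0,0],
  [0,-92,0,0],
  [0,-92,0,0],
])

```text
time_s: 13.78
ee_pos: [0.4764, 0.0849, 0.0786]
tool_rot: [-1.93, -2.477, 0.003]
ft_force: [0.1, 0.1, 0.8]
grip_width: -0.0
finger_force: 0.0
```

```bash
python3 -c "from h import *;st()"
```

```text
t 13.78 m [-26.1  -1.4] z 78.6 tooly az-yaw deg -0.07 F(m) [0.1 0.1] 0.8 v 0.006 j [ 0.18  0.22 -0.54  0.81 -0.    1.5 ]
```

Emit:
step_arm([
  [0,-3,-1,0],
  [0,-6,-1,0],
  [0,-9,-1,0],
  [0,-11,-1,0],
  [0,-11,-1,0],
])

```text
time_s: 14.4
ee_pos: [0.4722, 0.0836, 0.0826]
tool_rot: [1.927, 2.474, 0.012]
ft_force: [1.6, 1.0, 19.9]
grip_width: 0.0001
finger_force: 9.9
```

```bash
python3 -c "from h import *;st()"
```

```text
t 14.4 m [-30.5  -1.7] z 82.6 tooly az-yaw deg -0.06 F(m) [1.8 0.5] 19.9 v 0.07 j [ 0.17  0.2  -0.56  0.8   0.    1.5 ]
```

Upward force: the tip seems to be riding up at the end of the travel. I'll back off, rise and check.

Emit:
step_arm([
  [0,10,-8,0],
  [0,14,-30,0],
  [-20,14,-80,0],
  [-45,0,-130,0],
  [-60,-8,-160,0],
  [-60,-8,-160,0],
  [-60,-8,-160,0],
  [-60,-8,-160,0],
])

```text
time_s: 15.4
ee_pos: [0.4729, 0.0227, 0.2388]
tool_rot: [-1.928, -2.477, 0.003]
ft_force: [-0.2, -0.2, 0.4]
grip_width: -0.0001
finger_force: 0.0
```

```bash
python3 - <<'E'
from h import *
st();c=cap('wrist','w5.png')
i=cv2.imread('pics/w5.png')[0:300,200:500];cv2.imwrite('pics/w5z.png',cv2.resize(i,None,fx=2,fy=2,interpolation=cv2.INTER_CUBIC))
def q(x,y,z):return ((proj(c,[*(T+RM@[x,y]),z])-[200,0])*2).round(0)
print('ridge closed',[q(x,y,.09) for x in(-.05,-.04) for y in(.06,-.06)],'rear edge',[q(.004,y,.074) for y in(.08,-.1)],'front edge',[q(-.087,y,.074) for y in(.08,-.1)])
E
```

```text
t 15.4 m [-44.8 -60.8] z 238.8 tooly az-yaw deg -0.03 F(m) [-0.3 -0.2] 0.4 v 0.004 j [ 0.05  0.08 -0.32  1.18  0.    1.37]
ridge closed [array([227., 147.]), array([229., 437.]), array([252., 147.]), array([251., 437.])] rear edge [array([359.,  98.]), array([338., 506.])] front edge [array([138.,  99.]), array([155., 506.])]
```

View pics/w5z.png

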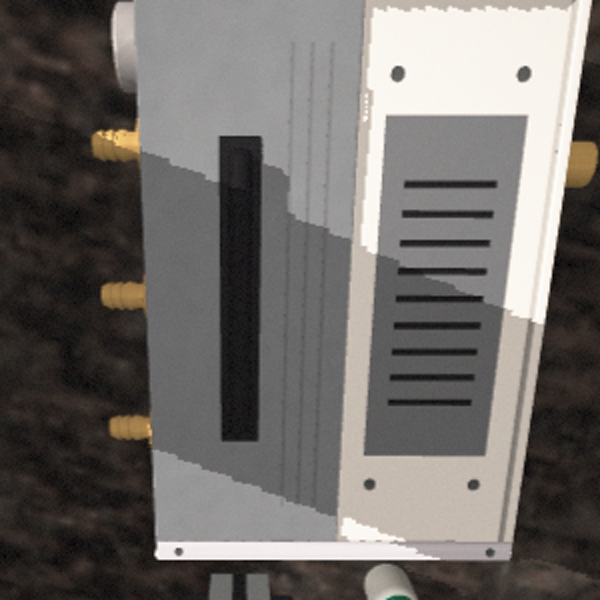

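The cover looks closed, with its rear edge within about 1 px of the closed prediction. To be certain I'll measure the edge and then do one more gentle push at a lower tip height.

```bash
python3 - <<'E'
from h import *
c=cap('wrist');g=cv2.cvtColor(c['pixels'],cv2.COLOR_RGB2GRAY).astype(float)
for y in(.08,.07,-.04,-.09,-.1):
    best={}
    for nm,(a,b,z) in dict(rear=(-.008,.016,.074),front=(-.098,-.078,.074)).items():
        xs=np.arange(a,b,.0005);uv=np.array([proj(c,[*(T+RM@[x,y]),z]) for x in xs],np.float32)
        v=cv2.remap(g.astype(np.float32),uv[:,0].reshape(-1,1),uv[:,1].reshape(-1,1),1).ravel()
        d=v[4:]-v[:-4];k=d.argmax();best[nm]=(round(xs[k+2]*1e3,1),round(d[k]))
    print(y,best)
E
```

```text
0.08 {'rear': (np.float64(9.5), 60), 'front': (np.float64(-87.5), 113)}
0.07 {'rear': (np.float64(8.5), 53), 'front': (np.float64(-89.0), 123)}
-0.04 {'rear': (np.float64(4.0), 74), 'front': (np.float64(-88.0), 67)}
-0.09 {'rear': (np.float64(3.5), 71), 'front': (np.float64(-88.0), 124)}
-0.1 {'rear': (np.float64(3.0), 77), 'front': (np.float64(-87.5), 83)}
```

Emit:
step_arm([
  [30,15,40,0],
  [60,30,90,0],
  [60,30,140,0],
  [60,30,155,0],
  [60,30,160,0],
  [60,30,160,0],
  [60,30,160,0],
])

```text
time_s: 16.38
ee_pos: [0.4897, 0.0878, 0.082]
tool_rot: [1.93, 2.476, 0.003]
ft_force: [0.4, 0.2, -0.3]
grip_width: 0.0001
finger_force: 0.0
```

```bash
python3 -c "from h import *;st()"
```

```text
t 16.38 m [-12.6  -1.9] z 82.0 tooly az-yaw deg -0.1 F(m) [0.5 0.1] -0.3 v 0.004 j [ 0.18  0.24 -0.51  0.82 -0.    1.5 ]
```

Emit:
step_arm([
  [0,-6,3,0],
  [0,-12,3,0],
  [0,-16,3,0],
  [0,-18,3,0],
  [0,-18,3,0],
])

```text
time_s: 17.0
ee_pos: [0.4753, 0.0844, 0.0791]
tool_rot: [1.927, 2.474, 0.011]
ft_force: [9.5, 3.0, -2.7]
grip_width: -0.0002
finger_force: 4.2
```

```bash
python3 -c "from h import *;st()"
```

```text
t 17.0 m [-27.4  -1.6] z 79.1 tooly az-yaw deg -0.07 F(m) [9.9 0.5] -2.7 v 0.002 j [ 0.18  0.21 -0.56  0.8   0.    1.5 ]
```

A push of 9.9 N at x −27.4 moved nothing, which is where the stop should be, so the cover is closed. I'll retreat and do a final check.

Emit:
step_arm([
  [0,10,0,0],
  [0,12,-30,0],
  [0,12,-80,0],
  [-40,0,-130,0],
  [-60,-18,-160,0],
  [-60,-18,-160,0],
  [-60,-18,-160,0],
  [-60,-18,-160,0],
])

```text
time_s: 18.0
ee_pos: [0.4672, 0.0213, 0.2359]
tool_rot: [-1.928, -2.478, 0.002]
ft_force: [-0.5, -0.8, -0.2]
grip_width: -0.0001
finger_force: 0.0
```

```bash
python3 - <<'E'
from h import *
st();c=cap('wrist');g=cv2.cvtColor(c['pixels'],cv2.COLOR_RGB2GRAY).astype(np.float32)
for y in(-.04,-.09,-.1):
    xs=np.arange(-.008,.016,.0005);uv=np.array([proj(c,[*(T+RM@[x,y]),.074]) for x in xs],np.float32)
    v=cv2.remap(g,uv[:,0].reshape(-1,1),uv[:,1].reshape(-1,1),1).ravel();d=v[4:]-v[:-4];print(y,xs[d.argmax()+2]*1e3)
a=cv2.imread('pics/s1.png').astype(int);b=cap('scene')['pixels'][:,:,::-1].astype(int);m=abs(a-b).max(2)>40
print('vial',m[248:278,322:340].sum(),'cup',m[240:275,174:197].sum(),'tips/pipette',m[250:385,425:490].sum())
E
```

```text
t 18.0 m [-50.7 -60.8] z 235.9 tooly az-yaw deg -0.02 F(m) [-0.6 -0.6] -0.2 v 0.005 j [ 0.05  0.07 -0.34  1.17  0.    1.37]
-0.04 3.50000000000001
-0.09 3.50000000000001
-0.1 3.0000000000000098
vial 1 cup 51 tips/pipette 0
```

```bash
python3 -c "from h import *;print(ctrl.sign_off())"
```

```text
the job is handed in; nothing more can be done
None
```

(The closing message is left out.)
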